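Move the vial row to the pipetting rack in reverse order

ROBOT

A 6-joint arm with a two-finger parallel gripper is mounted at the origin on the work surface. World frame = base frame: x ahead of the robot, y to its left, z up, the work surface at z = 0. Lengths are in m, angles in rad, forces in N, time in s.
With the tool pointing down it reaches from about 0.3 to 0.75 m from the base axis. Payload 8.5 kg.
Tool frame: the origin (TCP) lies at the very end of the fingers, on their centre line; the grasp point (between the pads) lies 19 mm behind it (ctrl.grip_point_offset is the distance from the TCP to the grasp point, in m); z points along the fingers, y is the line along which they close (so a half turn about z gives the same grasp; the last joint's range is limited). The gripper opens to 85 mm and grips with 20 to 120 N. Pads are 22 mm wide; open, the fingers measure 114 mm over their backs; the gripper's body (76 mm by 85 mm) begins 54 mm behind the grasp point. The pads swing forward as they close: fully open they stand 13 mm farther back than shut.
Start: joints at [-1.379, 0.381, 1.297, -0, 1.464, -0.215], TCP at [0.218, -0.505, 0.231] pointing down, gripper open.
Joint ranges: [-3.11, 3.11], [-0.89, 2.33], [0.22, 2.48], [-1.42, 4.56], [0.17, 2.85], [-2.88, 2.88]. Speed limits (rad/s): [2.39, 2.39, 3.14, 3.14, 3.14, 3.14].

INTERFACE

Orientations are given as a unit quaternion [w, x, y, z].
In Python, from station import ctrl, get_image gives the robot as it stands.
- The arm moves only by the tool drive_tool, never from a script. Its argument "commands" is a list of rows, each a list of 5 numbers: the shift along the world's x, y, z in units of 30 mm (1.0 is 30 mm), then the turn about the world's z in degrees, then the finger opening in mm, from 0 to 85.4. In form: [[dx, dy, dz, roll, fingers], ...]. A call has 1 to 8 rows; each row shifts and turns the commanded pose from where the row before left it; what a row does not reach is not made up. A row lasts 1/10 s, in which the tool goes at most 50 mm and 8.59 degrees, less where a joint would pass 70% of its speed; a pose out of reach is approached as far as the arm can. A call is refused whole if a number of a shift passes 1 or a number of a turn 8.59, either way. A call with a gripper value outside its range is refused whole. The fingers move at their own pace and stop on an object; the grip force is fixed at half the most. Time passes only in rows, so rows that do not move let the fingers close. It gives the time, the measured TCP pose, the force, the opening and the grip force at its end, in the units of the state.
- ctrl.read_state(): the state, without advancing time (a new reading comes with each control period).
- get_image(name): name is "scene" or "top"; returns a dict with "img" (400x640x3 uint8, red, green, blue), "range_z" (400x640 float32, m along the optical axis (not along the pixel's ray), 0 where there is no reading), "fov_y" (degrees; the focal length in pixels is half the picture's height over the tangent of half this angle, whatever the lens; pixels are square), "cx", "cy" (the principal point, pixels), "world_from_camera" (4x4, takes a point from camera to world coordinates). Camera axes: x right, y up, looking along -z (the intrinsics and any distortion apply to the point x, -y, -z); pixel columns grow to the right and rows downward; lengths in m; the calibration is good to about 2 mm. A picture is of the moment at which its call begins.
- ctrl.sign_off(): hands the job in; it is judged then, once.
The state is a dict: "time": time; "q": joint angles; "joint_velocities": joint speeds; "joint_efforts": joint torques, N m; "tcp_pos": TCP position; "tool_rot": TCP orientation; "wrist_force": force on the tool from outside, world axes, zero at the start; "ft_torque": the same for the moment, N m; "finger_gap": finger opening in m; "gripper_force": force on a finger pad.
Only numpy, scipy, OpenCV 4.12 (cv2) and the standard library are available. Lean on these libraries where they do the work, as an engineer would, in place of code of your own. Each camera call takes 0.05 s, during which the arm holds its last target. There are 200 camera calls.

TASK

Move the four amber vials from the grey storage rack to the green pipetting rack so that they stand there in reverse order: the vial that starts nearest the storage rack's black end goes into the compartment farthest from the pipetting rack's black end, and so on along the row, one upright vial in each compartment. Set the vials down, do not drop them, and leave the red-lidded tub and the beaker undisturbed.

Things in the scene. Friction and masses are not known exactly. Their poses are not given: they have to be found in the camera images.
- vial_red: Loose upright amber glass vial with a red screw cap, about 60 g: glass 30 mm in diameter, cap 28 mm in diameter over the top 24 mm, 72 mm tall in all. Origin at the centre of its underside, z up along its axis. At the start it stands in the cup of the same colour, up to 4 mm off its centre.
- vial_yellow: Loose upright amber glass vial with a yellow screw cap, about 60 g: glass 30 mm in diameter, cap 28 mm in diameter over the top 24 mm, 72 mm tall in all. Origin at the centre of its underside, z up along its axis. At the start it stands in the cup of the same colour, up to 4 mm off its centre.
- vial_blue: Loose upright amber glass vial with a blue screw cap, about 60 g: glass 30 mm in diameter, cap 28 mm in diameter over the top 24 mm, 72 mm tall in all. Origin at the centre of its underside, z up along its axis. At the start it stands in the cup of the same colour, up to 4 mm off its centre.
- vial_white: Loose upright amber glass vial with a white screw cap, about 60 g: glass 30 mm in diameter, cap 28 mm in diameter over the top 24 mm, 72 mm tall in all. Origin at the centre of its underside, z up along its axis. At the start it stands in the cup of the same colour, up to 4 mm off its centre.
- cup_red: Fixed red square cup, 52 x 52 mm and 22 mm high, open at the top, walls and floor 2.5 mm, one of four side by side in the storage rack; it starts with the red-capped vial in it and stays put, so it still shows that vial's starting place later. Origin at the centre of its underside (4 mm above the bench), axes parallel to the storage rack's.
- cup_yellow: Fixed yellow square cup, 52 x 52 mm and 22 mm high, open at the top, walls and floor 2.5 mm, one of four side by side in the storage rack; it starts with the yellow-capped vial in it and stays put, so it still shows that vial's starting place later. Origin at the centre of its underside (4 mm above the bench), axes parallel to the storage rack's.
- cup_blue: Fixed blue square cup, 52 x 52 mm and 22 mm high, open at the top, walls and floor 2.5 mm, one of four side by side in the storage rack; it starts with the blue-capped vial in it and stays put, so it still shows that vial's starting place later. Origin at the centre of its underside (4 mm above the bench), axes parallel to the storage rack's.
- cup_white: Fixed white square cup, 52 x 52 mm and 22 mm high, open at the top, walls and floor 2.5 mm, one of four side by side in the storage rack; it starts with the white-capped vial in it and stays put, so it still shows that vial's starting place later. Origin at the centre of its underside (4 mm above the bench), axes parallel to the storage rack's.
- storage_rack: Fixed grey tray strip, 222 x 62 mm, under the four coloured cups, with a black block (22 mm long, 54 mm wide, 30 mm high) at one end: its black end. Origin on the bench under the middle of the row of cups; +x runs along the row towards the black end, y across the row, z up. The cups stand at x = +81, +27, -27 and -81 mm in an order that varies.
- pipetting_rack: Fixed green rack, 221 x 54 x 25 mm high, empty at the start: four open compartments in a row (50 mm along by 46 mm across, floor and walls 4 mm) and at one end, its black end, a black block 22 mm long, 54 wide, 30 high. Origin on the bench under the middle of the row; +x along the row towards the black end, y across, z up. Compartment centres at x = +81, +27, -27, -81 mm, y = 0.
- sample_tub: Bystander: loose clear tub with a red lid, 66 mm in diameter, 62 mm tall; origin at the centre of its underside. Leave it alone.
- beaker: Bystander: loose glass beaker, about 68 mm in diameter, 80 mm tall; origin at the centre of its underside. Leave it alone.

How it is judged:
At the end, for the whole second after the job is handed in: Each vial stands in the pipetting rack in the compartment that mirrors its starting place (nearest the black end becomes farthest from it), within 14 mm of its centre along and across the row, underside under 12 mm above the bench, within 0.1 rad of upright, slower than 20 mm/s (((x of cup_red in the frame of storage_rack between 0.071 and 0.091 m and x of vial_red in the frame of pipetting_rack between -0.095 and -0.067 m) or (x of cup_red in the frame of storage_rack between 0.017 and 0.037 m and x of vial_red in the frame of pipetting_rack between -0.041 and -0.013 m) or (x of cup_red in the frame of storage_rack between -0.037 and -0.017 m and x of vial_red in the frame of pipetting_rack between 0.013 and 0.041 m) or (x of cup_red in the frame of storage_rack between -0.091 and -0.071 m and x of vial_red in the frame of pipetting_rack between 0.067 and 0.095 m)) and y of vial_red in the frame of pipetting_rack between -0.014 and 0.014 m and z of each of vial_red, vial_yellow, vial_blue, vial_white in the frame of pipetting_rack below 0.012 m and angle between each of vial_red, vial_yellow, vial_blue, vial_white's own z axis and vertical below 0.1 rad and linear speed of each of vial_red, vial_yellow, vial_blue, vial_white below 0.02 m/s and ((x of cup_yellow in the frame of storage_rack between 0.071 and 0.091 m and x of vial_yellow in the frame of pipetting_rack between -0.095 and -0.067 m) or (x of cup_yellow in the frame of storage_rack between 0.017 and 0.037 m and x of vial_yellow in the frame of pipetting_rack between -0.041 and -0.013 m) or (x of cup_yellow in the frame of storage_rack between -0.037 and -0.017 m and x of vial_yellow in the frame of pipetting_rack between 0.013 and 0.041 m) or (x of cup_yellow in the frame of storage_rack between -0.091 and -0.071 m and x of vial_yellow in the frame of pipetting_rack between 0.067 and 0.095 m)) and y of vial_yellow in the frame of pipetting_rack between -0.014 and 0.014 m and ((x of cup_blue in the frame of storage_rack between 0.071 and 0.091 m and x of vial_blue in the frame of pipetting_rack between -0.095 and -0.067 m) or (x of cup_blue in the frame of storage_rack between 0.017 and 0.037 m and x of vial_blue in the frame of pipetting_rack between -0.041 and -0.013 m) or (x of cup_blue in the frame of storage_rack between -0.037 and -0.017 m and x of vial_blue in the frame of pipetting_rack between 0.013 and 0.041 m) or (x of cup_blue in the frame of storage_rack between -0.091 and -0.071 m and x of vial_blue in the frame of pipetting_rack between 0.067 and 0.095 m)) and y of vial_blue in the frame of pipetting_rack between -0.014 and 0.014 m and ((x of cup_white in the frame of storage_rack between 0.071 and 0.091 m and x of vial_white in the frame of pipetting_rack between -0.095 and -0.067 m) or (x of cup_white in the frame of storage_rack between 0.017 and 0.037 m and x of vial_white in the frame of pipetting_rack between -0.041 and -0.013 m) or (x of cup_white in the frame of storage_rack between -0.037 and -0.017 m and x of vial_white in the frame of pipetting_rack between 0.013 and 0.041 m) or (x of cup_white in the frame of storage_rack between -0.091 and -0.071 m and x of vial_white in the frame of pipetting_rack between 0.067 and 0.095 m)) and y of vial_white in the frame of pipetting_rack between -0.014 and 0.014 m); the robot touches nothing.
It fails at once if a vial is dropped (falls free faster than 0.7 m/s, about 25 mm of fall) ((contact force between the fingers and vial_red below 0.02 N and linear speed of vial_red above 0.7 m/s) or (contact force between the fingers and vial_yellow below 0.02 N and linear speed of vial_yellow above 0.7 m/s) or (contact force between the fingers and vial_blue below 0.02 N and linear speed of vial_blue above 0.7 m/s) or (contact force between the fingers and vial_white below 0.02 N and linear speed of vial_white above 0.7 m/s)).
It fails at once if the sample tub is shifted by more than 30 mm or tipped (distance of sample_tub from where it was at the start of the episode above 0.03 m or angle between sample_tub's own z axis and vertical above 0.4 rad).
It fails at once if the beaker is shifted by more than 30 mm or tipped (distance of beaker from where it was at the start of the episode above 0.03 m or angle between beaker's own z axis and vertical above 0.4 rad).
It also fails if it takes over 104 s, if anything falls off the work surface, if the arm or the gripper's body presses on something with over 40 N, if the wrist force passes 120 N, or if a joint passes its speed limit or range.

## Working session

There is one attempt and no reset: what is moved stays moved. The work goes in short steps, Python scripts to look and compute and a tool call to move; the robot and the scene stay as the last step left them, time stands still between calls to the robot, and variables do not carry over. Pictures are saved under pics/ and viewed, at most 14 in all, crops included, and the job is handed in when it is done.

Besides the shell and the picture viewer there is one more tool, called as name(argument=value, ...) on one line, values as JSON. drive_tool: Moves the arm, as the interface text tells. Its arguments: {"type":"object","properties":{"commands":{"type":"array","items":{"type":"array","items":{"type":"number"}}}},"required":["commands"]}

```bash
mkdir -p pics; python3 - <<'E'
from station import ctrl,get_image
import cv2,numpy as np
for n in("scene","top"):
    d=get_image(n); cv2.imwrite(f"pics/{n}0.png",d["img"][:,:,::-1]); np.savez(f"{n}0.npz",**d)
    print(n,d["fov_y"],d["cx"],d["cy"],d["world_from_camera"].round(3).tolist(),[k for k in d],(d["range_z"]>0).mean())
print(ctrl.read_state())
E
```

```text
scene 49.44945084014954 310.2281403710211 206.2886463067734 [[-0.636, -0.445, 0.63, 1.064], [0.772, -0.362, 0.523, 0.406], [-0.005, 0.819, 0.574, 0.501], [0.0, 0.0, 0.0, 1.0]] ['img', 'range_z', 'fov_y', 'cx', 'cy', 'world_from_camera'] 0.9959296875
top 52.22663268537235 326.08300727024795 201.13749665808828 [[-0.022, 0.988, -0.155, 0.411], [-1.0, -0.02, 0.013, -0.009], [0.009, 0.156, 0.988, 0.937], [0.0, 0.0, 0.0, 1.0]] ['img', 'range_z', 'fov_y', 'cx', 'cy', 'world_from_camera'] 0.99603125
{'time': 0.1, 'q': array([-1.37926834e+00,  3.81126693e-01,  1.29816464e+00,  3.47932240e-06,
        1.46359620e+00, -2.15325432e-01]), 'joint_velocities': array([-0.00135671,  0.00033773, -0.00352546, -0.00027524, -0.00014436,
       -0.00050967]), 'joint_efforts': array([ 4.16946423e-03, -4.49221158e+01, -2.31655151e+01, -1.05510364e-04,
        3.64455758e-03, -2.24223925e-06]), 'tcp_pos': array([ 0.21758169, -0.50484679,  0.23078141]), 'tool_rot': array([-6.47375839e-04,  9.79379876e-01,  2.02026335e-01,  9.43298531e-06]), 'wrist_force': array([ 0.45175305, -0.05058449,  0.9110687 ]), 'ft_torque': array([0.0126104 , 0.00361011, 0.00505409]), 'gripper_force': 0.0, 'finger_gap': 0.08505588286105463}
```

View pics/top0.png

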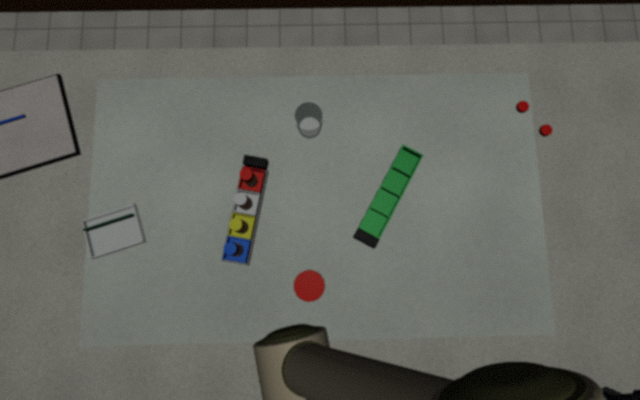

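View pics/scene0.png

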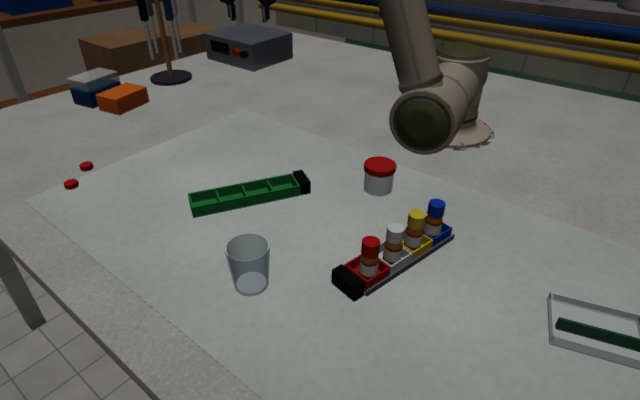

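Top view: the storage rack is around (245,210), with its black end at the top (255,162). From there the order is red, white, yellow, blue. The green rack is around (390,195) with its black end at the bottom (366,239), the beaker is at (309,120) and the tub at (309,286). Scene view agrees on the order.

```bash
cat > h.py <<'E'
import numpy as np,cv2
def load(n): return dict(np.load(n))
def f(d): return 200/np.tan(np.radians(float(d["fov_y"]))/2)
def ray(d,u,v,z):
    M=d["world_from_camera"];r=M[:3,:3]@np.array([(u-d["cx"])/f(d),-(v-d["cy"])/f(d),-1]);o=M[:3,3]
    return (o+r*(z-o[2])/r[2]).round(4)
def cloud(d):
    v,u=np.mgrid[:400,:640];Z=d["range_z"];M=d["world_from_camera"]
    p=np.stack([(u-d["cx"])/f(d)*Z,-(v-d["cy"])/f(d)*Z,-Z],-1)
    return p@M[:3,:3].T+M[:3,3]
def mask(d,c):
    h=cv2.cvtColor(d["img"],cv2.COLOR_RGB2HSV).astype(int);H,S,V=h[...,0],h[...,1],h[...,2]
    return {"red":((H<8)|(H>172))&(S>150)&(V>60),"yellow":(H>20)&(H<35)&(S>120)&(V>60),"blue":(H>100)&(H<125)&(S>130)&(V>50),
      "white":(S<45)&(V>120),"green":(H>45)&(H<80)&(S>120)&(V>40),"black":(V<45)}[c]
E
python3 - <<'E'
from h import *
for n in("top0.npz","scene0.npz"):
    d=load(n);P=cloud(d);print(n,"bench z",np.median(P[...,2][(P[...,0]>.4)&(P[...,0]<.6)&(abs(P[...,1])<.2)]).round(4))
    roi=(P[...,0]>.25)&(P[...,0]<.8)&(abs(P[...,1])<.35)
    for c in("red","yellow","blue","white"):
        m=mask(d,c)&roi&(P[...,2]>.055)&(P[...,2]<.095)
        k,lab,st,ce=cv2.connectedComponentsWithStats(m.astype(np.uint8))
        for i in range(1,k):
            if st[i,4]>15:
                q=P[lab==i]; t=q[q[:,2]>q[:,2].max()-.006]
                print(c,"px",ce[i].round(1),st[i,4],"zmax",q[:,2].max().round(4),"top n",len(t),"mean",t.mean(0).round(4),"mid",((t.max(0)+t.min(0))/2).round(4))
    for c,zl,zh in(("green",-.01,.04),("red",.012,.035),("yellow",.012,.035),("blue",.012,.035),("black",.015,.045)):
        m=mask(d,c)&roi&(P[...,2]>zl)&(P[...,2]<zh)
        k,lab,st,ce=cv2.connectedComponentsWithStats(m.astype(np.uint8))
        for i in range(1,k):
            if st[i,4]>40 :
                q=P[lab==i];r=cv2.minAreaRect((q[:,:2]*1000).astype(np.float32))
                print(c,"px",ce[i].round(1),st[i,4],"z",np.percentile(q[:,2],[5,50,95]).round(4),"rect",np.round(r[0],1),np.round(r[1],1),round(r[2],1))
E
```

```text
top0.npz bench z 0.0012
red px [246.1 174.2] 125 zmax 0.0823 top n 104 mean [0.6092 0.1501 0.0782] mid [0.6088 0.1493 0.0793]
red px [308.9 285.5] 691 zmax 0.0655 top n 626 mean [0.3701 0.0195 0.0617] mid [0.3704 0.0192 0.0625]
yellow px [235.8 224.2] 138 zmax 0.082 top n 121 mean [0.5013 0.1712 0.0782] mid [0.5015 0.1704 0.079 ]
blue px [230.2 248.6] 142 zmax 0.082 top n 128 mean [0.4505 0.1821 0.0781] mid [0.4504 0.1821 0.079 ]
white px [239.4 198.1] 101 zmax 0.0819 top n 93 mean [0.5568 0.1642 0.0781] mid [0.5569 0.1639 0.0789]
green px [389.7 192.4] 2071 z [0.0007 0.0038 0.0244] rect [ 575.  -168.1] [ 50.6 222. ] 60.2
red px [257.3 174.5] 70 z [0.0152 0.0256 0.0277] rect [609.8 148. ] [52.1 50.9] 78.2
yellow px [245.8 220.9] 84 z [0.0168 0.0248 0.028 ] rect [504.5 169.2] [52.3 50.2] 76.9
blue px [240.4 245.9] 70 z [0.0198 0.0251 0.0283] rect [451.  180.1] [52.7 49.4] 78.2
black px [255.3 162.1] 230 z [0.0203 0.0291 0.032 ] rect [648.9 138.6] [51.9 21.4] 80.1
black px [365.8 237.9] 224 z [0.0262 0.0292 0.0317] rect [ 469.9 -107.8] [50.6 21.3] 59.7
scene0.npz bench z 0.0004
red px 
[... 797 characters left out ...]
x [421.  246.5] 204 z [0.0127 0.0211 0.0254] rect [508.3 182.2] [27.7 54.2] 77.7
blue px [440.4 232.1] 68 z [0.0146 0.0242 0.0259] rect [456.3 194.4] [23. 54.] 78.1
black px [264.9 191.8] 561 z [0.0156 0.0205 0.0292] rect [ 570.8 -160.5] [ 54.8 242.8] 61.7
black px [281.7 178.6] 83 z [0.0155 0.019  0.0229] rect [ 492.1 -140.5] [30.1 60.5] 27.2
black px [254.8 183.3] 75 z [0.0154 0.0188 0.0228] rect [ 542.6 -176.7] [ 8.1 49.9] 55.4
black px [228.9 188.2] 79 z [0.0155 0.0189 0.0229] rect [ 590.  -203.5] [ 6.9 49.2] 56.5
black px [202.6 193.3] 84 z [0.0152 0.0194 0.0234] rect [ 636.8 -230.4] [ 6.  47.9] 59.9
black px [348.4 279.2] 549 z [0.0166 0.0279 0.0297] rect [650.  140.5] [53.6 29.6] 78.5
```

drive_tool(commands=[[0.6,1,0,-7,85],[0.6,1,0,-7,85],[0.6,1,0,-7,85],[0.6,1,0,-7,85],[0.6,1,0,-7,85],[0.6,1,0,0,85],[0.6,1,0,0,85],[0.6,1,0,0,85]])

```text
time: 0.9
tcp_pos: [0.362, -0.2637, 0.2311]
tool_rot: [-0.0, 0.995, -0.102, -0.0]
wrist_force: [0.8, -0.9, 0.6]
finger_gap: 0.0849
gripper_force: 0.0
```

drive_tool(commands=[[0.6,1,0,0,85],[0.6,1,0,0,85],[0.6,1,0,0,85],[0.6,1,0,0,85],[0.6,1,0,0,85],[0.6,1,0,0,85],[0.6,1,0,0,85],[0.6,1,0,0,85]])

```text
time: 1.7
tcp_pos: [0.506, -0.0237, 0.2311]
tool_rot: [-0.0, 0.995, -0.102, -0.0]
wrist_force: [0.2, -1.0, 0.3]
finger_gap: 0.0849
gripper_force: 0.0
```

drive_tool(commands=[[0.6,1,0,0,85],[0.6,1,0,0,85],[0.6,1,-0.5,0,85],[0.6,1,-0.5,0,85],[0.6,1,-0.5,0,85],[0.4,0.8,-0.5,0,85],[0,0,0,0,85],[0,0,0,0,85]])

```text
time: 2.5
tcp_pos: [0.6073, 0.1489, 0.1708]
tool_rot: [0.0, 0.995, -0.101, -0.001]
wrist_force: [0.5, -0.4, 0.1]
finger_gap: 0.0849
gripper_force: 0.0
```

drive_tool(commands=[[0.1,0.05,-0.9,0,85],[0,0,-0.9,0,85],[0,0,-0.9,0,85],[0,0,-0.8,0,85],[0,0,-0.6,0,85],[0,0,-0.5,0,85],[0,0,0,0,85],[0,0,0,0,45]])

```text
time: 3.3
tcp_pos: [0.611, 0.1496, 0.0345]
tool_rot: [-0.0, 0.995, -0.102, 0.001]
wrist_force: [0.6, -0.2, 0.4]
finger_gap: 0.0728
gripper_force: 0.0
```

drive_tool(commands=[[0,0,0,0,40],[0,0,0,0,35],[0,0,0,0,30],[0,0,0,0,25],[0,0,0,0,20],[0,0,0,0,20],[0,0,0,0,20]])

```text
time: 4.0
tcp_pos: [0.611, 0.1503, 0.0344]
tool_rot: [0.0, 0.995, -0.102, 0.001]
wrist_force: [-1.7, -1.1, 6.7]
finger_gap: 0.0273
gripper_force: 59.0
```

drive_tool(commands=[[0,0,0.2,0,20],[0,0,0.3,0,20],[0,0,0.3,0,20],[0,0,0,0,20]])

```text
time: 4.4
tcp_pos: [0.6114, 0.1505, 0.0591]
tool_rot: [-0.0, 0.995, -0.102, 0.001]
wrist_force: [0.6, 0.1, -2.0]
finger_gap: 0.0275
gripper_force: 59.1
```

```bash
python3 - <<'E'
from station import get_image
import cv2
d=get_image("scene"); cv2.imwrite("pics/a1.png",cv2.resize(d["img"][130:330,260:500,::-1],None,fx=3,fy=3,interpolation=2))
E
```

```text
(no output)
```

View pics/a1.png

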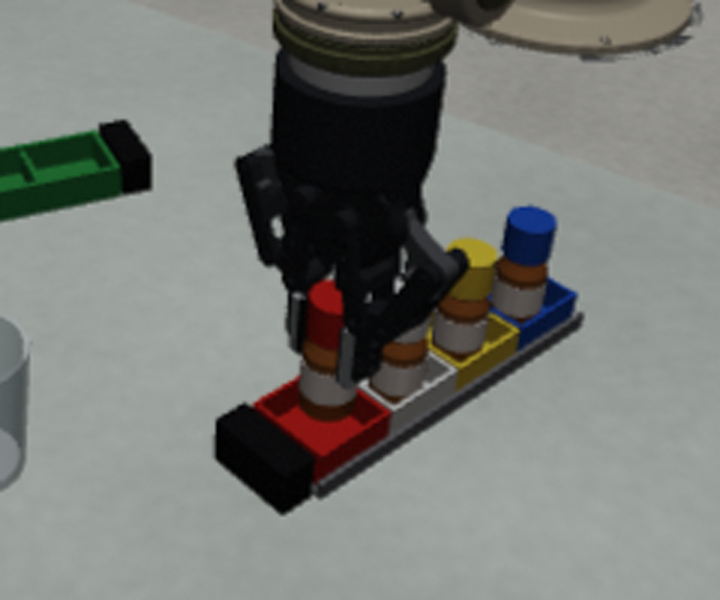

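Red is gripped upright and lifting clear; neighbours undisturbed (red cap at (325,310) in the crop).

drive_tool(commands=[[0,0,0.5,0,20],[0,0,0.9,0,20],[0,0,0.9,0,20],[0,-0.4,0.3,0,20],[0.1,-0.8,0,-3,20],[0.1,-0.9,0,-4,20],[0.1,-0.9,0,-4,20],[0.1,-0.9,0,-4,20]])

```text
time: 5.25
tcp_pos: [0.6221, 0.0316, 0.1342]
tool_rot: [0.0, 0.973, -0.232, -0.001]
wrist_force: [0.1, 0.2, -0.7]
finger_gap: 0.0274
gripper_force: 59.2
```

drive_tool(commands=[[0.1,-0.9,0,-3.3,20],[0.1,-0.9,0,0,20],[0.1,-0.9,0,0,20],[0.1,-0.9,0,0,20],[0.1,-0.9,0,0,20],[0.1,-0.9,0,0,20],[0.1,-0.9,0,0,20],[0,-0.9,0,0,20]])

```text
time: 6.05
tcp_pos: [0.643, -0.1845, 0.1339]
tool_rot: [-0.0, 0.966, -0.259, -0.001]
wrist_force: [-0.1, 0.4, -0.1]
finger_gap: 0.0279
gripper_force: 59.2
```

drive_tool(commands=[[0.08,-0.6,0,0,20],[0,-0.3,0,0,20],[0,0,0,0,20],[0,0,0,0,20]])

```text
time: 6.45
tcp_pos: [0.6459, -0.2088, 0.1351]
tool_rot: [-0.0, 0.966, -0.258, -0.0]
wrist_force: [-0.4, 0.2, -0.2]
finger_gap: 0.027
gripper_force: 59.2
```

drive_tool(commands=[[0,0,-0.6,0,20],[0,0,-0.8,0,20],[0,0,-0.8,0,20],[0,0,-0.6,0,20],[0,0,-0.3,0,20],[0,0,-0.2,0,20],[0,0,-0.1,0,20],[0,0,0,0,20]])

```text
time: 7.25
tcp_pos: [0.6462, -0.2095, 0.0337]
tool_rot: [0.0, 0.966, -0.259, 0.0]
wrist_force: [0.3, 0.3, -0.0]
finger_gap: 0.0273
gripper_force: 59.1
```

```bash
python3 - <<'E'
from station import get_image
import cv2
d=get_image("scene"); cv2.imwrite("pics/a2.png",cv2.resize(d["img"][80:280,120:360,::-1],None,fx=3,fy=3,interpolation=2))
E
```

```text
(no output)
```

View pics/a2.png

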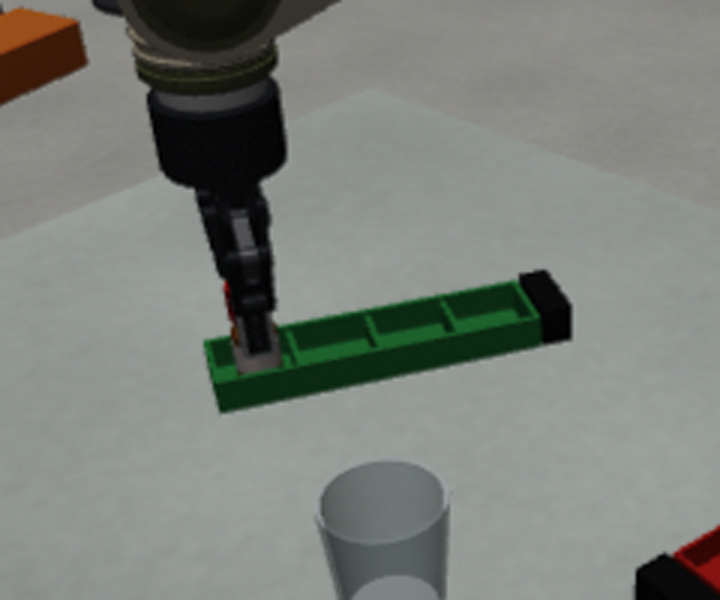

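Red is in the far compartment (vial at (255,350) in the crop), clear of the walls. Lowering the last millimetres and releasing.

drive_tool(commands=[[0,0,-0.05,0,20],[0,0,0,0,20]])

```text
time: 7.5
tcp_pos: [0.6461, -0.2097, 0.0321]
tool_rot: [0.0, 0.966, -0.259, 0.0]
wrist_force: [0.3, 0.7, -1.4]
finger_gap: 0.0275
gripper_force: 59.1
```

drive_tool(commands=[[0,0,0,0,30],[0,0,0,0,40],[0,0,0,0,60],[0,0,0,0,80],[0,0,0.2,0,80],[0,0,0.8,0,80],[0,0,1,0,80],[0,0,1,0,80]])

```text
time: 8.3
tcp_pos: [0.6459, -0.2095, 0.1232]
tool_rot: [-0.0, 0.966, -0.259, -0.0]
wrist_force: [-0.2, -0.8, -0.6]
finger_gap: 0.08
gripper_force: 0.0
```

drive_tool(commands=[[0,0.4,0.3,0,80],[-0.25,1,0,4,80],[-0.25,1,0,5,80],[-0.25,1,0,5,80],[-0.25,1,0,4.3,80],[-0.25,1,0,0,80],[-0.25,1,0,0,80],[-0.25,1,0,0,80]])

```text
time: 9.1
tcp_pos: [0.5925, 0.0143, 0.1303]
tool_rot: [-0.0, 0.995, -0.102, -0.001]
wrist_force: [0.6, -0.8, 0.2]
finger_gap: 0.0801
gripper_force: 0.0
```

drive_tool(commands=[[-0.25,1,0,0,80],[-0.25,1,0,0,80],[-0.25,1,0,0,80],[-0.25,1,0,0,80],[-0.2,1,0,0,80],[0,0,0,0,80],[0,0,0,0,80]])

```text
time: 9.8
tcp_pos: [0.557, 0.163, 0.1305]
tool_rot: [0.0, 0.995, -0.101, -0.0]
wrist_force: [0.1, 0.3, -0.2]
finger_gap: 0.0798
gripper_force: 0.0
```

```bash
python3 - <<'E'
from station import get_image
import cv2,numpy as np
from h import *
for n in("scene","top"):
    d=get_image(n); cv2.imwrite(f"pics/b_{n}.png",d["img"][:,:,::-1]);P=cloud(d);roi=(P[...,0]>.25)&(P[...,0]<.8)&(abs(P[...,1])<.35)
    for c in("red","yellow","blue","white"):
        m=mask(d,c)&roi&(P[...,2]>.055)&(P[...,2]<.095)
        k,lab,st,ce=cv2.connectedComponentsWithStats(m.astype(np.uint8))
        for i in range(1,k):
            if st[i,4]>25:
                q=P[lab==i]; t=q[q[:,2]>q[:,2].max()-.006];print(n,c,ce[i].round(0),len(t),q[:,2].max().round(4),t.mean(0).round(4))
E
```

```text
scene red [369. 164.] 93 0.0622 [0.3863 0.0021 0.0603]
scene red [391. 165.] 78 0.0622 [0.3623 0.039  0.0604]
scene red [201. 177.] 87 0.0771 [ 0.6479 -0.2081  0.0746]
scene yellow [416. 219.] 152 0.0785 [0.5057 0.1722 0.0766]
scene blue [437. 208.] 111 0.0784 [0.4549 0.1854 0.0765]
scene white [396. 227.] 139 0.0784 [0.5579 0.1622 0.0771]
scene white [258. 238.] 70 0.0806 [0.715  0.0122 0.0785]
scene white [229. 244.] 40 0.0798 [ 0.7542 -0.0114  0.0787]
top red [411. 156.] 98 0.0788 [ 0.6434 -0.2076  0.0751]
top red [309. 286.] 531 0.0662 [0.3699 0.0199 0.0618]
```

View pics/b_scene.png

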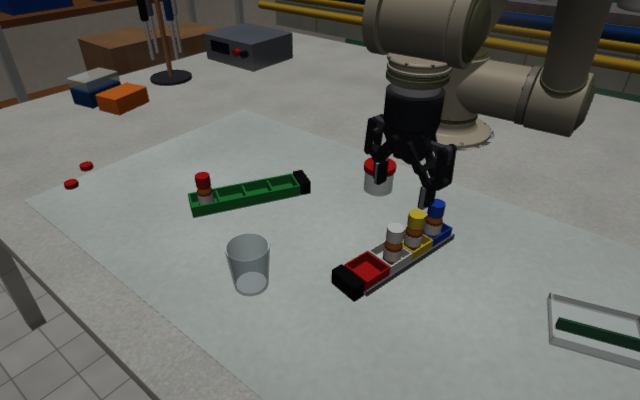

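Red stands upright in the far compartment (203,190); the white, yellow and blue vials are unmoved. Next is white.

drive_tool(commands=[[0.02,0,-0.6,0,80],[0,0,-0.9,0,80],[0,0,-0.8,0,80],[0,0,-0.6,0,80],[0,0,-0.3,0,80],[0,0,0,0,60],[0,0,0,0,40],[0,0,0,0,30]])

```text
time: 10.7
tcp_pos: [0.5587, 0.1623, 0.0358]
tool_rot: [-0.0, 0.995, -0.102, 0.001]
wrist_force: [0.3, 0.4, 0.3]
finger_gap: 0.0373
gripper_force: 0.0
```

drive_tool(commands=[[0,0,0,0,25],[0,0,0,0,20],[0,0,0,0,20],[0,0,0.3,0,20],[0,0,0.6,0,20],[0,0,0.9,0,20],[0,0,0.9,0,20],[0,0,0.7,0,20]])

```text
time: 11.5
tcp_pos: [0.5583, 0.1625, 0.1391]
tool_rot: [-0.0, 0.995, -0.102, 0.001]
wrist_force: [0.1, -0.1, -0.2]
finger_gap: 0.0269
gripper_force: 59.1
```

drive_tool(commands=[[0.05,-0.4,0,0,20],[0.1,-0.7,0,-4,20],[0.12,-0.9,0,-5,20],[0.12,-1,0,-5,20],[0.12,-1,0,-4.3,20],[0.12,-1,0,0,20],[0.12,-1,0,0,20],[0.12,-1,0,0,20]])

```text
time: 12.3
tcp_pos: [0.5837, -0.0494, 0.136]
tool_rot: [0.0, 0.966, -0.259, -0.001]
wrist_force: [0.6, 0.1, -1.0]
finger_gap: 0.0271
gripper_force: 59.1
```

drive_tool(commands=[[0.12,-1,0,0,20],[0.12,-1,0,0,20],[0.12,-1,0,0,20],[0.1,-0.8,0,0,20],[0.1,-0.5,0,0,20],[0.06,-0.2,0,0,20],[0,0,0,0,20],[0,0,0,0,20]])

```text
time: 13.1
tcp_pos: [0.6027, -0.1816, 0.1367]
tool_rot: [-0.0, 0.966, -0.258, -0.0]
wrist_force: [-0.2, 0.1, -0.1]
finger_gap: 0.0271
gripper_force: 59.2
```

drive_tool(commands=[[-0.08,0,-0.6,0,20],[0,0,-0.8,0,20],[0,0,-0.8,0,20],[0,0,-0.6,0,20],[0,0,-0.3,0,20],[0,0,-0.2,0,20],[0,0,-0.1,0,20],[0,0,0,0,20]])

```text
time: 13.9
tcp_pos: [0.6006, -0.1825, 0.0352]
tool_rot: [0.0, 0.966, -0.259, 0.0]
wrist_force: [0.1, -0.3, -0.5]
finger_gap: 0.0272
gripper_force: 59.1
```

drive_tool(commands=[[0,0,-0.04,0,20],[0,0,0,0,20]])

```text
time: 14.1
tcp_pos: [0.6006, -0.1827, 0.0341]
tool_rot: [0.0, 0.966, -0.259, 0.0]
wrist_force: [0.8, 0.4, 0.0]
finger_gap: 0.0271
gripper_force: 59.1
```

drive_tool(commands=[[0,0,0,0,30],[0,0,0,0,40],[0,0,0,0,60],[0,0,0,0,80],[0,0,0.2,0,80],[0,0,0.8,0,80],[0,0,1,0,80],[0,0,1,0,80]])

```text
time: 14.9
tcp_pos: [0.6003, -0.1825, 0.125]
tool_rot: [-0.0, 0.966, -0.259, -0.0]
wrist_force: [0.3, 0.2, 1.3]
finger_gap: 0.0803
gripper_force: 0.0
```

```bash
cat > look.py <<'E'
from station import get_image,ctrl
from h import *
print(ctrl.read_state()["tcp_pos"].round(4))
for n in("scene","top"):
    d=get_image(n); cv2.imwrite(f"pics/last_{n}.png",d["img"][:,:,::-1]);P=cloud(d);roi=(P[...,0]>.25)&(P[...,0]<.8)&(abs(P[...,1])<.35)
    for c in("red","yellow","blue","white"):
        m=mask(d,c)&roi&(P[...,2]>.055)&(P[...,2]<.095)
        k,lab,st,ce=cv2.connectedComponentsWithStats(m.astype(np.uint8))
        for i in range(1,k):
            if st[i,4]>25:
                q=P[lab==i]; t=q[q[:,2]>q[:,2].max()-.006];print(n,c,ce[i].round(0),len(t),q[:,2].max().round(4),t.mean(0).round(4))
E
python3 look.py
```

```text
[ 0.6003 -0.1825  0.125 ]
scene red [380. 165.] 408 0.063 [0.3749 0.0203 0.0605]
scene red [201. 176.] 84 0.0768 [ 0.6476 -0.2086  0.0746]
scene yellow [416. 219.] 154 0.0784 [0.5059 0.1724 0.0765]
scene blue [437. 207.] 130 0.0797 [0.4546 0.183  0.0768]
scene white [230. 170.] 75 0.0769 [ 0.5996 -0.1817  0.0747]
scene white [247. 240.] 102 0.0809 [0.7303 0.0027 0.0786]
top red [316. 276.] 79 0.0654 [0.3894 0.0053 0.0616]
top yellow [236. 224.] 102 0.0828 [0.5013 0.1715 0.0788]
top white [320. 110.] 23 0.083 [ 0.7516 -0.0117  0.0795]
```

drive_tool(commands=[[0,0.4,0.3,0,80],[-0.27,1,0,4,80],[-0.27,1,0,5,80],[-0.27,1,0,5,80],[-0.27,1,0,4.3,80],[-0.27,1,0,0,80],[-0.27,1,0,0,80],[-0.27,1,0,0,80]])

```text
time: 15.8
tcp_pos: [0.5425, 0.0413, 0.1321]
tool_rot: [-0.0, 0.995, -0.102, -0.001]
wrist_force: [0.7, 0.3, -0.4]
finger_gap: 0.0798
gripper_force: 0.0
```

drive_tool(commands=[[-0.27,1,0,0,80],[-0.27,1,0,0,80],[-0.27,1,0,0,80],[-0.27,1,0,0,80],[-0.26,0.42,0,0,80],[0,0,0,0,80],[0,0,0,0,80]])

```text
time: 16.5
tcp_pos: [0.5034, 0.1716, 0.1325]
tool_rot: [0.0, 0.995, -0.102, -0.0]
wrist_force: [0.0, -1.5, -0.0]
finger_gap: 0.0802
gripper_force: 0.0
```

drive_tool(commands=[[0,0,-0.6,0,80],[0,0,-0.9,0,80],[0,0,-0.8,0,80],[0,0,-0.6,0,80],[0,0,-0.35,0,80],[0,0,0,0,60],[0,0,0,0,40],[0,0,0,0,30]])

```text
time: 17.3
tcp_pos: [0.5041, 0.1718, 0.036]
tool_rot: [-0.0, 0.995, -0.102, 0.001]
wrist_force: [0.1, -0.1, 0.6]
finger_gap: 0.0375
gripper_force: 0.0
```

drive_tool(commands=[[0,0,0,0,25],[0,0,0,0,20],[0,0,0,0,20],[0,0,0.3,0,20],[0,0,0.6,0,20],[0,0,0.9,0,20],[0,0,0.9,0,20],[0,0,0.7,0,20]])

```text
time: 18.1
tcp_pos: [0.5036, 0.1722, 0.1393]
tool_rot: [-0.0, 0.995, -0.102, 0.001]
wrist_force: [0.1, -0.0, -1.1]
finger_gap: 0.0274
gripper_force: 58.9
```

drive_tool(commands=[[0.05,-0.4,0,0,20],[0.1,-0.7,0,-4,20],[0.15,-0.9,0,-5,20],[0.15,-1,0,-5,20],[0.15,-1,0,-4.3,20],[0.15,-1,0,0,20],[0.15,-1,0,0,20],[0.15,-1,0,0,20]])

```text
time: 18.9
tcp_pos: [0.5344, -0.0397, 0.1362]
tool_rot: [-0.0, 0.966, -0.259, -0.001]
wrist_force: [-0.1, -0.2, -0.3]
finger_gap: 0.0275
gripper_force: 58.9
```

drive_tool(commands=[[0.15,-1,0,0,20],[0.15,-1,0,0,20],[0.15,-0.9,0,0,20],[0.1,-0.7,0,0,20],[0.05,-0.33,0,0,20],[0,0,0,0,20],[0,0,0,0,20]])

```text
time: 19.6
tcp_pos: [0.5526, -0.1552, 0.1367]
tool_rot: [-0.0, 0.966, -0.259, -0.001]
wrist_force: [0.1, 0.5, -0.5]
finger_gap: 0.0272
gripper_force: 58.9
```

drive_tool(commands=[[0,0,-0.6,0,20],[0,0,-0.8,0,20],[0,0,-0.8,0,20],[0,0,-0.6,0,20],[0,0,-0.3,0,20],[0,0,-0.2,0,20],[0,0,-0.1,0,20],[0,0,0,0,20]])

```text
time: 20.4
tcp_pos: [0.5532, -0.1558, 0.0355]
tool_rot: [0.0, 0.966, -0.259, 0.0]
wrist_force: [-0.3, -0.0, -0.0]
finger_gap: 0.0274
gripper_force: 58.9
```

drive_tool(commands=[[0,0,-0.05,0,20],[0,0,0,0,20],[0,0,0,0,30],[0,0,0,0,40],[0,0,0,0,60],[0,0,0,0,80],[0,0,0.3,0,80],[0,0,0.8,0,80]])

```text
time: 21.2
tcp_pos: [0.5522, -0.1555, 0.0659]
tool_rot: [-0.0, 0.966, -0.259, -0.002]
wrist_force: [0.4, -0.6, 0.4]
finger_gap: 0.08
gripper_force: 0.0
```

drive_tool(commands=[[0,0,1,0,80],[0,0,1,0,80],[0,0,0.2,0,80]])

```text
time: 21.5
tcp_pos: [0.5543, -0.1565, 0.1367]
tool_rot: [0.001, 0.966, -0.259, 0.003]
wrist_force: [-0.1, 0.1, -0.5]
finger_gap: 0.08
gripper_force: 0.0
```

```bash
python3 look.py
```

```text
[ 0.5543 -0.1565  0.1367]
scene red [380. 164.] 403 0.0625 [0.3744 0.0201 0.0604]
scene red [201. 176.] 83 0.0768 [ 0.6476 -0.2084  0.0746]
scene yellow [256. 169.] 93 0.0765 [ 0.554  -0.1543  0.0741]
scene blue [437. 207.] 131 0.0791 [0.4545 0.183  0.0766]
scene white [230. 170.] 76 0.0766 [ 0.5999 -0.1815  0.0748]
scene white [247. 240.] 102 0.08 [0.7302 0.0026 0.0785]
top red [309. 286.] 612 0.0657 [0.3701 0.0196 0.0618]
top blue [230. 249.] 140 0.0803 [0.4504 0.1822 0.078 ]
```

drive_tool(commands=[[0,0.4,0,0,80],[-0.3,1,0,4,80],[-0.3,1,0,5,80],[-0.3,1,0,5,80],[-0.3,1,0,4.3,80],[-0.3,1,0,0,80],[-0.3,1,0,0,80],[-0.3,1,0,0,80]])

```text
time: 22.4
tcp_pos: [0.4885, 0.068, 0.1314]
tool_rot: [-0.0, 0.995, -0.102, -0.001]
wrist_force: [-0.3, 0.4, -0.1]
finger_gap: 0.0795
gripper_force: 0.0
```

drive_tool(commands=[[-0.3,1,0,0,80],[-0.3,1,0,0,80],[-0.3,1,0,0,80],[-0.37,0.9,0,0,80],[0,0,0,0,80],[0,0,0,0,80]])

```text
time: 23.0
tcp_pos: [0.4511, 0.1836, 0.1318]
tool_rot: [0.0, 0.995, -0.101, -0.001]
wrist_force: [-0.0, 0.0, -0.4]
finger_gap: 0.0799
gripper_force: 0.0
```

drive_tool(commands=[[0.03,-0.03,-0.6,0,80],[0,0,-0.9,0,80],[0,0,-0.8,0,80],[0,0,-0.6,0,80],[0,0,-0.33,0,80],[0,0,0,0,60],[0,0,0,0,40],[0,0,0,0,30]])

```text
time: 23.8
tcp_pos: [0.4533, 0.1821, 0.0365]
tool_rot: [-0.0, 0.995, -0.102, 0.001]
wrist_force: [0.0, -0.1, -0.4]
finger_gap: 0.0379
gripper_force: 0.0
```

drive_tool(commands=[[0,0,0,0,25],[0,0,0,0,20],[0,0,0,0,20],[0,0,0.3,0,20],[0,0,0.6,0,20],[0,0,0.9,0,20],[0,0,0.9,0,20],[0,0,0.7,0,20]])

```text
time: 24.6
tcp_pos: [0.4529, 0.1823, 0.1401]
tool_rot: [-0.0, 0.995, -0.102, 0.001]
wrist_force: [-0.0, 0.6, -1.1]
finger_gap: 0.027
gripper_force: 59.2
```

drive_tool(commands=[[0.05,-0.4,0,0,20],[0.13,-0.7,0,-4,20],[0.15,-0.9,0,-5,20],[0.2,-1,0,-5,20],[0.2,-1,0,-4.3,20],[0.2,-1,0,0,20],[0.2,-1,0,0,20],[0.2,-1,0,0,20]])

```text
time: 25.4
tcp_pos: [0.4922, -0.0295, 0.1372]
tool_rot: [-0.0, 0.966, -0.259, -0.001]
wrist_force: [1.3, 0.4, -0.8]
finger_gap: 0.0271
gripper_force: 59.2
```

drive_tool(commands=[[0.2,-1,0,0,20],[0.15,-1,0,0,20],[0.05,-0.7,0,0,20],[0.05,-0.5,0,0,20],[0,-0.17,0,0,20],[0,0,0,0,20],[0,0,0,0,20]])

```text
time: 26.1
tcp_pos: [0.506, -0.1281, 0.1376]
tool_rot: [-0.0, 0.966, -0.258, -0.0]
wrist_force: [-1.4, 0.8, -1.4]
finger_gap: 0.027
gripper_force: 59.2
```

drive_tool(commands=[[0,0,-0.6,0,20],[0,0,-0.8,0,20],[0,0,-0.8,0,20],[0,0,-0.6,0,20],[0,0,-0.3,0,20],[0,0,-0.2,0,20],[0,0,-0.1,0,20],[0,0,0,0,20]])

```text
time: 26.9
tcp_pos: [0.5064, -0.1288, 0.036]
tool_rot: [0.0, 0.966, -0.259, 0.0]
wrist_force: [-0.4, 0.6, -0.4]
finger_gap: 0.0272
gripper_force: 59.2
```

drive_tool(commands=[[0,0,-0.05,0,20],[0,0,0,0,20],[0,0,0,0,30],[0,0,0,0,40],[0,0,0,0,60],[0,0,0,0,80],[0,0,0.3,0,80],[0,0,0.8,0,80]])

```text
time: 27.7
tcp_pos: [0.5054, -0.1285, 0.0667]
tool_rot: [-0.0, 0.966, -0.259, -0.002]
wrist_force: [-0.0, 0.1, 0.4]
finger_gap: 0.08
gripper_force: 0.0
```

drive_tool(commands=[[0,0,1,0,80],[0,0,1,0,80],[0,0,1,0,80],[0,0,0.8,0,80],[0,0.6,0.4,0,80],[0,0.6,0,0,80],[0,0.6,0,0,80],[0,0.3,0,0,80]])

```text
time: 28.5
tcp_pos: [0.506, -0.0647, 0.194]
tool_rot: [-0.0, 0.966, -0.258, 0.0]
wrist_force: [0.1, -0.5, -0.1]
finger_gap: 0.0801
gripper_force: 0.0
```

drive_tool(commands=[[0,0.8,0,0,80],[0,0.8,0,0,80],[0,0.8,0,0,80],[0,0.5,0,0,80],[0,0,0,0,80],[0,0,0,0,80]])

```text
time: 29.1
tcp_pos: [0.5063, 0.0207, 0.1933]
tool_rot: [0.0, 0.966, -0.259, 0.0]
wrist_force: [-0.6, -0.4, 1.1]
finger_gap: 0.0799
gripper_force: 0.0
```

```bash
python3 look.py
```

```text
[0.5063 0.0207 0.1933]
scene red [380. 164.] 403 0.0629 [0.3746 0.02   0.0604]
scene red [202. 176.] 84 0.0763 [ 0.6474 -0.2085  0.0746]
scene yellow [256. 169.] 93 0.0763 [ 0.5539 -0.1542  0.0741]
scene blue [282. 164.] 87 0.0757 [ 0.5083 -0.1264  0.0739]
scene white [230. 170.] 74 0.0769 [ 0.5996 -0.1818  0.0747]
scene white [246. 240.] 99 0.0802 [0.7305 0.0028 0.0787]
top red [411. 156.] 108 0.0786 [ 0.6438 -0.2077  0.075 ]
top yellow [388. 199.] 112 0.0778 [ 0.5499 -0.1547  0.0751]
top blue [376. 220.] 116 0.0782 [ 0.5039 -0.1267  0.0751]
top white [400. 176.] 55 0.0808 [ 0.5988 -0.1802  0.0765]
```

View pics/last_scene.png

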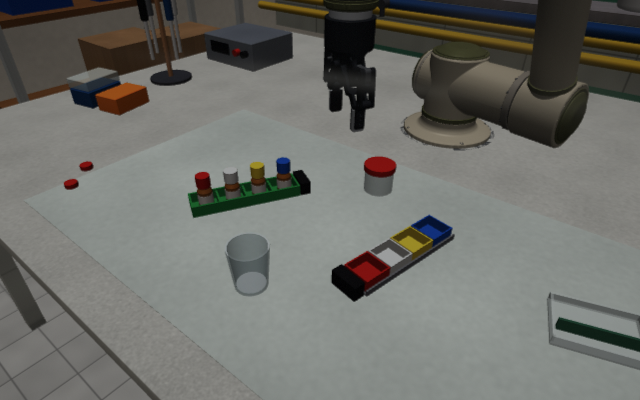

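View pics/last_top.png

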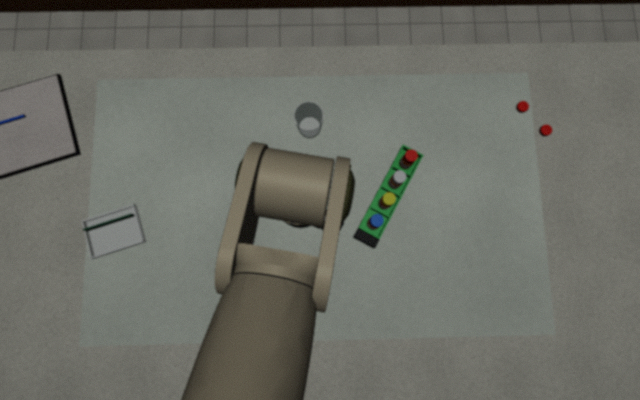

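Both views show all four vials upright in the green rack: red at the far end (411,156), then white, yellow, and blue (376,220) next to the black end. All are within a few mm of the compartment centres, and the tub and beaker have not moved.

```bash
python3 -c "
from station import ctrl
print(ctrl.sign_off())"
```

```text
the job is handed in; nothing more can be done
None
```

The four vials stand upright in the pipetting rack in reverse order (red farthest from the black end, then white, yellow and blue), the tub and beaker are undisturbed, and the job was handed in at about 29 s; the hand-in returned no verdict.

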